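# Casting rings onto their sprue formers

### The arm

A 6-joint arm with a two-finger parallel gripper is mounted at the origin on a cart in front of the work surface, level with it; the furniture and walls round the work are solid. World frame = base frame: x ahead of the robot, y to its left, z up, the work surface at z = 0. Lengths are in mm, angles in rad, forces in N, time in s.
With the tool pointing down it reaches from about 400 to 925 mm from the base axis. Payload 12.5 kg.
Tool frame: the origin (TCP) lies midway between the tips of the shut fingers; the grasp point (between the pads) lies 19 mm behind it; z points along the fingers, y is the line along which they close (so a half turn about z gives the same grasp; the last joint's range is limited). The gripper opens to 95 mm and grips with 3 to 60 N. Pads are 20 mm wide; open, the fingers measure 119 mm over their backs; the gripper's body (75 mm by 180 mm) begins 59 mm behind the grasp point.
Start: joints at [1.079, 0.491, 1.559, -0, 1.092, -0.106], TCP at [235.173, 579.086, 214.661] pointing down, gripper open.
Joint ranges: [-3.1, 3.1], [-0.84, 2.19], [0.05, 2.79], [-1.13, 4.28], [0.06, 2.93], [-2.69, 2.69]. Speed limits (rad/s): [2.22, 2.22, 2.79, 3.14, 3.14, 3.14].

### API

Orientations are given as [roll, pitch, yaw] about the fixed x, y, z axes, in that order (R = Rz(yaw) Ry(pitch) Rx(roll)).
In Python, from cell import env gives the robot as it stands.
- The arm moves only by the tool arm_command, never from a script. Its argument "targets" is a list of rows, each a list of 5 numbers: the shift along the tool's x, y, z in mm, then the turn about the tool's z in degrees, then the opening, from 0 (shut) to 1 (fully open). In form: [[tx, ty, tz, roll, fingers], ...]. A call has 1 to 5 rows; each row is the pose to reach, as a shift and turn from the pose commanded when the call began, along the tool's axes at that moment; what a row does not reach only later rows make up. A row lasts 1/10 s, in which the tool goes at most 50 mm and 8.59 degrees, less where a joint would pass 70% of its speed; a pose out of reach is approached as far as the arm can. A call with a gripper value outside its range is refused whole. The fingers move at their own pace and stop on an object; the grip force is fixed at half the most. Time passes only in rows, so rows that repeat a pose let the fingers close. It gives the time, the measured TCP pose, the force, the opening and the grip force at its end, in the units of the state.
- env.state(): the state, without advancing time (a new reading comes with each control period).
- env.read_camera(name): name is "scene" or "top"; returns a dict with "frame" (420x560x3 uint8, red, green, blue), "vertical_fov" (degrees; the focal length in pixels is half the picture's height over the tangent of half this angle, whatever the lens; pixels are square), "cx", "cy" (the principal point, pixels), "k1" (the pictures are not rectified: a ray, as slopes to the right and down, at radius r is drawn at 1 + k1 r^2 times it, then the intrinsics apply), "world_from_camera" (4x4, takes a point from camera to world coordinates). Camera axes: x right, y down, z forward; pixel columns grow to the right and rows downward; lengths in mm; the calibration is good to about 2 mm. A picture is of the moment at which its call begins. There is no depth.
- env.job_done(): hands the job in; it is judged then, once.
The state is a dict: "t": time; "joints": joint angles; "qvel": joint speeds; "tau": joint torques, N m; "eef_pos": TCP position; "tcp_rot": TCP orientation; "ft_force": force on the tool from outside, world axes, zero at the start; "moment": the same for the moment, N m; "opening": opening from 0.0 (shut) to 1.0 (fully open); "grip_force": force on a finger pad.
Only numpy, scipy, OpenCV 4.12 (cv2) and the standard library are available. Lean on these libraries where they do the work, as an engineer would, in place of code of your own. Each camera call takes 0.05 s, during which the arm holds its last target. There are 200 camera calls.

### The job

The wax patterns are sprued and ready for investing: take the four steel casting rings that stand about the bench and lower each one gently over the wax onto the rubber sprue former of its own size, so that it stands upright, fully home on the former's flange. Keep the gripper off the formers and their wax, do not let a ring drop or force it down, and leave the powder jar and the little glass dish standing where they are.

Things in the scene. Friction and masses are not known exactly. Their poses are not given: they have to be found in the camera images.
- ring_30: The smallest of four loose casting rings: a plain bright steel tube open at both ends, standing upright, 30 mm outside diameter, 26 mm inside, 42 mm tall. Origin: centre of its lower end; z runs up its axis. Grasp it from above across the outside.
- ring_42: The second smallest of four loose casting rings: a plain bright steel tube open at both ends, standing upright, 42 mm outside diameter, 38 mm inside, 48 mm tall. Origin: centre of its lower end; z runs up its axis. Grasp it from above across the outside.
- ring_54: The second largest of four loose casting rings: a plain bright steel tube open at both ends, standing upright, 54 mm outside diameter, 50 mm inside, 54 mm tall. Origin: centre of its lower end; z runs up its axis. Grasp it from above across the outside.
- ring_66: The largest of four loose casting rings: a plain bright steel tube open at both ends, standing upright, 66 mm outside diameter, 62 mm inside, 60 mm tall. Origin: centre of its lower end; z runs up its axis. Grasp it from above across the outside.
- former_30: The smallest of four fixed round dark rubber sprue formers: flange 46 mm across, its flat top 10 mm above the bench seats the 30 mm ring; a tapered boss (22 mm across at the seat, 8 mm at 22 mm up) centres it and bears blue-green wax (one crown), top 40 mm up, within the boss's foot. Origin: centre of underside, z up; ring home = its origin 10 mm above this.
- former_42: The second smallest of four fixed round dark rubber sprue formers: flange 58 mm across, its flat top 10 mm above the bench seats the 42 mm ring; a tapered boss (34 mm across at the seat, 20 mm at 22 mm up) centres it and bears blue-green wax (two joined crowns), top 40 mm up, within the boss's foot. Origin: centre of underside, z up; ring home = its origin 10 mm above this.
- former_54: The second largest of four fixed round dark rubber sprue formers: flange 70 mm across, its flat top 10 mm above the bench seats the 54 mm ring; a tapered boss (46 mm across at the seat, 32 mm at 22 mm up) centres it and bears blue-green wax (a three-unit bridge), top 40 mm up, within the boss's foot. Origin: centre of underside, z up; ring home = its origin 10 mm above this.
- former_66: The largest of four fixed round dark rubber sprue formers: flange 82 mm across, its flat top 10 mm above the bench seats the 66 mm ring; a tapered boss (58 mm across at the seat, 44 mm at 22 mm up) centres it and bears blue-green wax (a four-unit bridge), top 40 mm up, within the boss's foot. Origin: centre of underside, z up; ring home = its origin 10 mm above this.
- powder_jar: Bystander: loose round jar with a white screw lid, 46 mm across, 58 mm tall, origin at the centre of its underside. Leave it where it is.
- glass_dish: Bystander: small loose pale blue waisted glass dish, 33 mm across, 27 mm tall, origin at the centre of its underside. Leave it where it is.
Things that resemble listed ones, but are neither listed nor needed, are in the scene too. What is shaped like the ring_54 but orange or yellow is not meant.

How it is judged:
By the outcome, as a careful person would: the job done as asked, in the order asked, and still so for the second after the job is handed in, with the robot touching nothing.
It also fails if it takes over 109 s, if anything falls off the work surface, if the arm or the gripper's body presses on something with over 40 N, if the wrist force passes 120 N, or if a joint passes its speed limit or range.

## Working session

There is one attempt and no reset: what is moved stays moved. The work goes in short steps, Python scripts to look and compute and a tool call to move; the robot and the scene stay as the last step left them, time stands still between calls to the robot, and variables do not carry over. Pictures are saved under pics/ and viewed, at most 16 in all, crops included, and the job is handed in when it is done.

Besides the shell and the picture viewer there is one more tool, called after "Emit:" by a JSON object that holds its "fn" and its "kwargs", one argument or row to a line. arm_command: Moves the arm, as the interface text tells. Its arguments: {"type":"object","properties":{"targets":{"type":"array","items":{"type":"array","items":{"type":"number"}}}},"required":["targets"]}

```bash
mkdir -p pics
cat > h.py <<'E'
import numpy as np,cv2
from cell import env
def snap(n,f):
    c=env.read_camera(n); cv2.imwrite('pics/'+f+'.png',c['frame'][:,:,::-1]); np.save('pics/'+f+'.npy',c,allow_pickle=True); return c
def load(f): return np.load('pics/'+f+'.npy',allow_pickle=True).item()
def KD(c):
    f=210/np.tan(np.radians(c['vertical_fov'])/2)
    return np.array([[f,0,c['cx']],[0,f,c['cy']],[0,0,1.]]),np.array([c['k1'],0,0,0,0.])
def world(c,px,z):
    K,D=KD(c); s=cv2.undistortPoints(np.array(px,float).reshape(-1,1,2),K,D).reshape(-1,2)
    T=np.array(c['world_from_camera']); d=np.c_[s,np.ones(len(s))]@T[:3,:3].T; o=T[:3,3]
    return o+d*((z-o[2])/d[:,2])[:,None]
def pix(c,P):
    K,D=KD(c); T=np.linalg.inv(np.array(c['world_from_camera']))
    return cv2.projectPoints(np.array(P,float).reshape(-1,1,3),cv2.Rodrigues(T[:3,:3])[0],T[:3,3],K,D)[0].reshape(-1,2)
E
python3 - <<'E'
from h import *
for n in('top','scene'):
    c=snap(n,n+'0'); print(n,c['vertical_fov'],c['cx'],c['cy'],c['k1'],np.round(c['world_from_camera'],3).tolist())
    cv2.imwrite('pics/%s0b.png'%n,cv2.resize(c['frame'][:,:,::-1],(800,600),interpolation=cv2.INTER_CUBIC))
print(env.state())
E
```

```text
top 49.17162773146031 282.88943798474486 209.2811913475337 -0.07391791796314456 [[-0.014, -0.984, 0.177, 337.253], [-0.999, 0.021, 0.036, -42.098], [-0.039, -0.176, -0.984, 1187.965], [0.0, 0.0, 0.0, 1.0]]
scene 52.526512167568754 271.9087870180053 211.80711993499122 -0.10260459818283692 [[0.477, -0.438, 0.762, -216.971], [-0.878, -0.262, 0.4, -424.317], [0.025, -0.86, -0.509, 555.1], [0.0, 0.0, 0.0, 1.0]]
{'t': 0.1, 'joints': array([ 1.07938564e+00,  4.91523145e-01,  1.55940857e+00,  6.14473796e-06,
        1.09165475e+00, -1.05604499e-01]), 'qvel': array([-0.00106136, -0.00263679, -0.00202825,  0.00103527,  0.00069206,
        0.00072916]), 'tau': array([ 2.66009192e-03, -6.13615966e+01, -2.58610100e+01,  6.93724514e-02,
        4.69460303e-02, -8.62640195e-05]), 'eef_pos': array([235.0709592 , 578.87972813, 214.0984361 ]), 'tcp_rot': array([-3.14060496e+00, -1.10175356e-04,  2.75578358e+00]), 'ft_force': array([0.01132925, 0.44740384, 0.7171456 ]), 'moment': array([0.01633288, 0.00840525, 0.01261065]), 'grip_force': 0.0, 'opening': 1.000554331871949}
```

View pics/top0b.png

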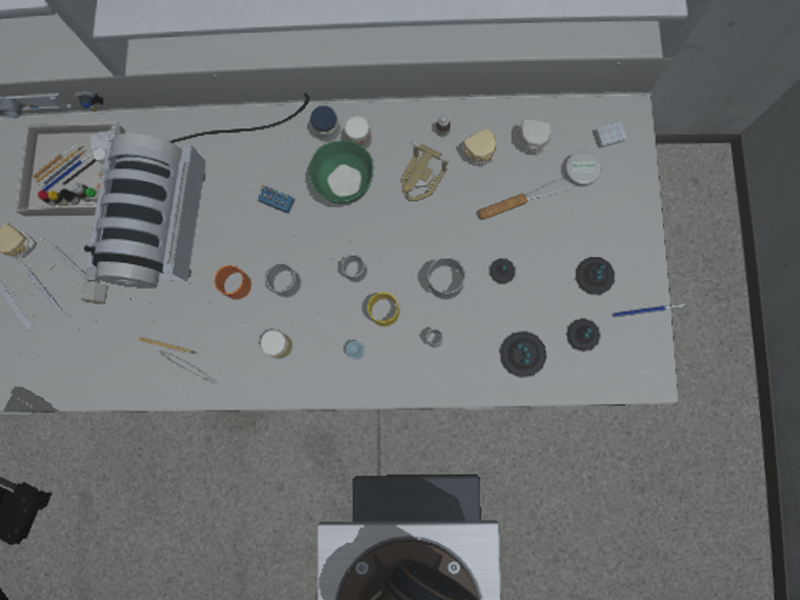

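View pics/scene0b.png

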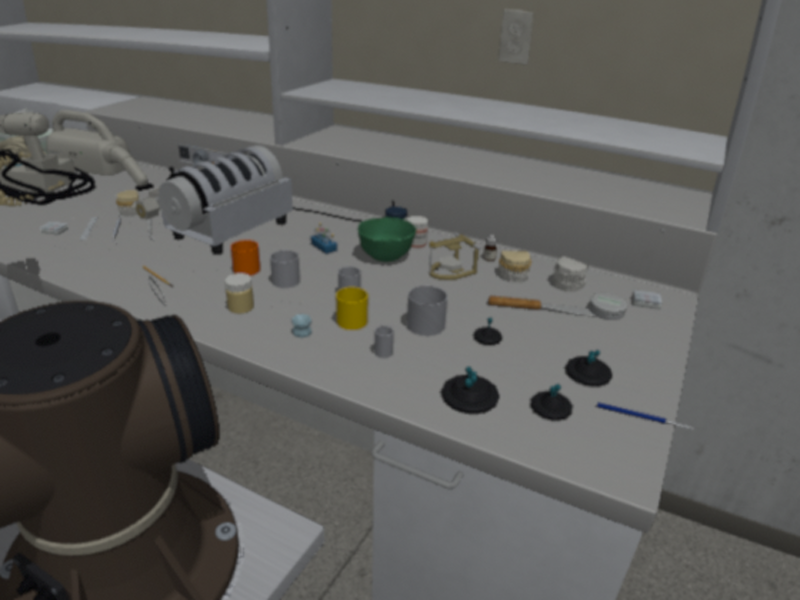

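Candidates (pixels in the 800-wide top view): the bright rings are at (282,279), (352,267), (443,278) and (432,337). The orange (233,282) and yellow (382,308) rings are decoys of ring_54. The formers are at (502,270), (595,275), (583,334) and (523,354), and none has a lookalike. I'll fit the positions next and check the sizes.

```bash
cat >> h.py <<'E'
from scipy.optimize import minimize
from scipy.ndimage import map_coordinates
TH=np.linspace(0,2*np.pi,90,endpoint=False)
def circ(x,y,r,z): return np.c_[x+r*np.cos(TH),y+r*np.sin(TH),0*TH+z]
def fit(c,p0,circles,span=8):
    g=cv2.cvtColor(cv2.GaussianBlur(c['frame'],(0,0),.8),cv2.COLOR_RGB2GRAY).astype(float)
    m=np.hypot(cv2.Sobel(g,6,1,0),cv2.Sobel(g,6,0,1)); m=np.minimum(m,np.percentile(m,98))
    def sc(p):
        return -sum(map_coordinates(m,pix(c,circ(p[0],p[1],r,z)).T[::-1],order=1).mean() for r,z in circles)
    G=np.arange(-span,span+.1,1); b=min(((sc((p0[0]+a,p0[1]+e)),p0[0]+a,p0[1]+e) for a in G for e in G))
    q=minimize(sc,b[1:],method='Nelder-Mead',options=dict(initial_simplex=[b[1:],(b[1]+1,b[2]),(b[1],b[2]+1)]))
    return q.x,-q.fun
H={30:42,42:48,54:54,66:60}
E
cat > loc.py <<'E'
from h import *
t=load('top0');s=load('scene0');o=t['frame'][:,:,::-1].copy()
big=cv2.resize(o,None,fx=4,fy=4,interpolation=cv2.INTER_CUBIC)
R={54:(282,279),42:(352,267),66:(443,278),30:(432,337)};F={30:(502,270),54:(595,275),42:(583,334),66:(523,354)}
for d in H:
    a=world(t,[np.array(R[d])*.7],H[d]*.6)[0]
    sizes=[(dd,round(fit(t,a,[(dd/2,H[dd]),(dd/2-2,H[dd])])[1])) for dd in H]
    cs=[(d/2,H[d]),(d/2-2,H[d])]
    p,_=fit(t,a,cs); q,_=fit(s,p,cs,10)
    b=world(t,[np.array(F[d])*.7],8)[0]; fs=[(d/2+8,10)]
    u,_=fit(t,b,fs); v,_=fit(s,u,fs,10)
    print(d,'ring',p.round(1),q.round(1),sizes,'former',u.round(1),v.round(1))
    for x,r,z in((p,d/2,H[d]),(p,d/2-2,H[d]),(u,d/2+8,10)):
        cv2.polylines(big,[np.int32((pix(t,circ(*x,r,z))+.5)*4)],True,(0,0,255),1)
big=big[680:1080,720:1760]; cv2.imwrite('pics/ov.png',cv2.resize(big,(800,308),interpolation=cv2.INTER_AREA))
E
python3 loc.py
```

```text
30 ring [479.5 -39.4] [472.1 -55.1] [(30, 230), (42, 193), (54, 95), (66, 69)] former [ 598.6 -179.2] [ 588.8 -184.7]
42 ring [604.4 100.9] [600.7  86.5] [(30, 197), (42, 215), (54, 210), (66, 112)] former [ 478.3 -319.9] [ 468.9 -325.2]
54 ring [585.7 221.5] [580.8 215.5] [(30, 166), (42, 193), (54, 204), (66, 198)] former [ 586.6 -348.1] [ 576.5 -352.7]
66 ring [581.5 -75.1] [577.8 -77.7] [(30, 167), (42, 233), (54, 188), (66, 222)] former [ 445.8 -209.9] [ 436.3 -214.9]
```

View pics/ov.png

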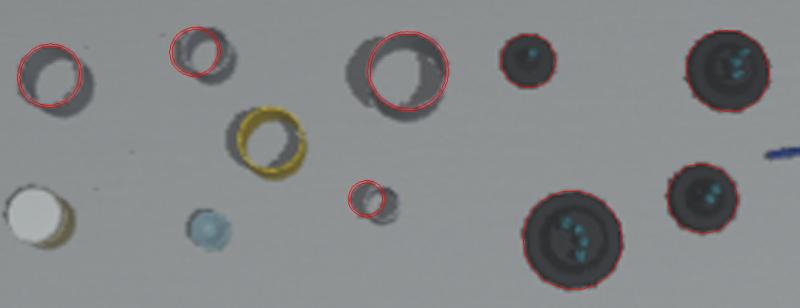

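```bash
cat > crop.py <<'E'
from h import *
t=load('top0');g=t['frame'][:,:,::-1]
C={54:(198,195),42:(247,187),66:(309,194),30:(303,236)}
tiles=[]
for d,(x,y) in C.items():
    a=cv2.resize(g[y-18:y+18,x-24:x+24],(400,300),interpolation=cv2.INTER_CUBIC).astype(float)
    a=np.clip((a-50)*1.7,0,255).astype(np.uint8)
    for k in range(0,48,8): cv2.putText(a,str(x-24+k),(int(k*8.33),10),0,.35,(0,0,255)); cv2.line(a,(int(k*8.33),12),(int(k*8.33),18),(0,0,255))
    for k in range(0,36,6): cv2.putText(a,str(y-18+k),(0,int(k*8.33)+12),0,.35,(255,0,0)); cv2.line(a,(0,int(k*8.33)),(8,int(k*8.33)),(255,0,0))
    tiles.append(a)
cv2.imwrite('pics/rings.png',np.vstack([np.hstack(tiles[:2]),np.hstack(tiles[2:])]))
E
python3 crop.py
```

```text
(no output)
```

View pics/rings.png

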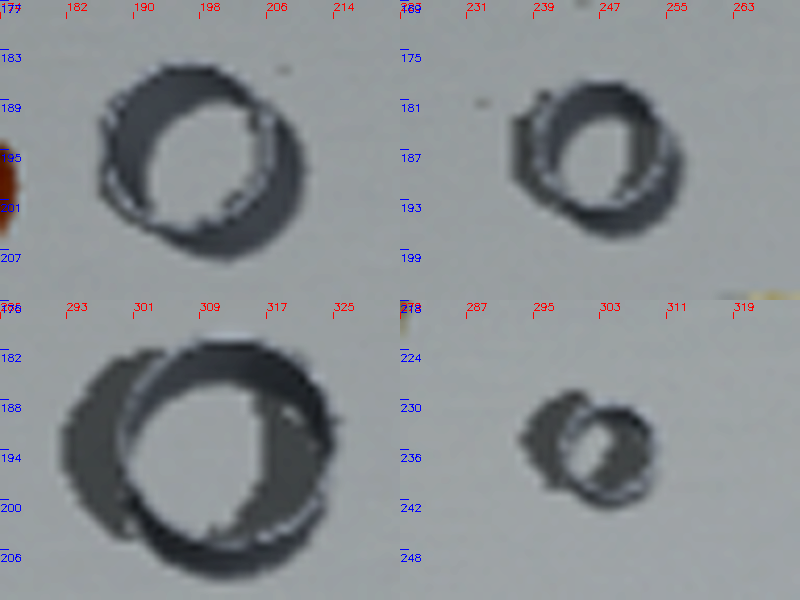

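Top-view rim centres from the crop: ring_54 ≈ (196,194.4), ring_42 ≈ (246.7,186), ring_66 ≈ (311.6,192.6), ring_30 ≈ (303.5,236). Their sizes match the description, and all four are plain grey steel.

```bash
cat > loc2.py <<'E'
from h import *
def hullmask(c,x,y,cs,S=8,off=(0,0),shape=(40,40)):
    P=np.vstack([pix(c,circ(x,y,r,z)) for r,z in cs])
    m=np.zeros((shape[0]*S,shape[1]*S),np.uint8)
    cv2.fillConvexPoly(m,cv2.convexHull(np.int32(np.round(((P-off)+.5)*S))),255)
    return cv2.resize(m,shape[::-1],interpolation=cv2.INTER_AREA)/255.
def silfit(c,p0,cs):
    u=pix(c,[[*p0,5]])[0]; off=np.int32(u)-30; sh=(60,60)
    g=cv2.cvtColor(c['frame'],cv2.COLOR_RGB2GRAY)[off[1]:off[1]+60,off[0]:off[0]+60].astype(float)
    bg=np.median(g); 
    m0=hullmask(c,*p0,cs,off=off,shape=sh)>.99
    fg=np.median(g[m0]); a=np.clip((bg-g)/(bg-fg),0,1)
    w=cv2.dilate(np.uint8(m0),np.ones((11,11)))
    f=lambda p:(((hullmask(c,*p,cs,off=off,shape=sh)-a)**2)*w).sum()
    q=minimize(f,p0,method='Nelder-Mead',options=dict(initial_simplex=[p0,(p0[0]+4,p0[1]),(p0[0],p0[1]+4)],xatol=.05))
    return q.x,q.fun
if __name__=='__main__':
    t=load('top0');s=load('scene0')
    R={54:(196,194.4),42:(246.7,186),66:(311.6,192.6),30:(303.5,236)}
    F={30:(598.6,-179.2),42:(478.3,-319.9),54:(586.6,-348.1),66:(445.8,-209.9)}
    for d in H:
        a=world(t,[R[d]],H[d])[0][:2]
        p,v=fit(t,a,[(d/2,H[d]),(d/2-2,H[d])],3)
        print(d,'ring click',a.round(1),'fit',p.round(1),round(v),end=' former ')
        cs=[(d/2+8,10),(d/2+8,0)]
        for c in(t,s): q,e=silfit(c,F[d],cs); print(q.round(1),round(e,2),end=' ')
        print()
    for n,u,z in(('jar',(.7*273,.7*342),58),('dish',(.7*353.5,.7*347),27),('yellow',(.7*381,.7*306),54)): print(n,world(t,[u],z)[0].round(0))
E
python3 loc2.py
```

```text
30 ring click [474.4 -51.2] fit [472.2 -52.4] 201 former [ 600.  -179.2] 3.25 [ 596.7 -182.1] 17.22 
42 ring click [605.   91.1] fit [605.3  89.9] 187 former [ 478.9 -320.5] 5.95 [ 476.4 -323.3] 32.2 
54 ring click [584.7 220.5] fit [585.7 221.5] 204 former [ 587.6 -349.2] 5.9 [ 585.1 -351.9] 33.22 
66 ring click [581.4 -73.8] fit [581.5 -75.1] 222 former [ 446.1 -210.3] 8.12 [ 443.2 -213. ] 40.99 
jar [469. 230.  58.]
dish [461.  92.  27.]
yellow [530.  40.  54.]
```

```bash
cat >> h.py <<'E'
def go(x,y,z,yaw,s=None):
    s=s or env.state(); w=s['tcp_rot'][2]; d=np.array([x,y,z])-s['eef_pos']
    c,n=np.cos(w),np.sin(w)
    r=(np.degrees(w)-yaw+180)%360-180
    print('at',s['eef_pos'].round(1),round(np.degrees(w),1),'F',s['ft_force'].round(1),'-> tool',round(c*d[0]+n*d[1],1),round(n*d[0]-c*d[1],1),round(-d[2],1),'roll',round(r,1))
E
python3 - <<'E'
from h import *
print(world(load('top0'),[(233*.7,280*.7)],54)[0])
go(585.5,221,120,90)
E
```

```text
[582.56337975 306.03978591  54.        ]
at [235.1 578.9 214.1] 157.9 F [0.  0.4 0.7] -> tool -459.3 -199.7 94.1 roll 67.9
```

Emit:
{"fn": "arm_command", "kwargs": {
  "targets": [
    [-459,-200,94,68,1],
    [-459,-200,94,68,1],
    [-459,-200,94,68,1],
    [-459,-200,94,68,1],
    [-459,-200,94,68,1]
  ]
}}

```text
t: 0.6
eef_pos: [407.9, 401.8, 168.0]
tcp_rot: [-3.141, 0.0, 2.0]
ft_force: [1.5, 0.4, 0.4]
opening: 1.0
grip_force: 0.0
```

```bash
python3 -c "
from h import *
go(585.5,221,110,90)"
```

```text
at [407.9 401.8 168. ] 114.6 F [1.5 0.4 0.4] -> tool -238.3 86.3 58.0 roll 24.6
```

Emit:
{"fn": "arm_command", "kwargs": {
  "targets": [
    [-238,86,58,25,1],
    [-238,86,58,25,1],
    [-238,86,58,25,1],
    [-238,86,58,25,1],
    [-238,86,58,25,1]
  ]
}}

```text
t: 1.1
eef_pos: [579.7, 228.7, 112.0]
tcp_rot: [-3.141, -0.0, 1.569]
ft_force: [0.1, 1.3, 0.6]
opening: 1.002
grip_force: 0.0
```

```bash
python3 -c "
from h import *
go(585.5,221,12,90)"
```

```text
at [579.7 228.7 112. ] 89.9 F [0.1 1.3 0.6] -> tool -7.7 5.8 100.0 roll -0.1
```

Emit:
{"fn": "arm_command", "kwargs": {
  "targets": [
    [-8,6,15,0,1],
    [-8,6,40,0,1],
    [-8,6,70,0,1],
    [-8,6,90,0,1],
    [-8,6,100,0,1]
  ]
}}

```text
t: 1.6
eef_pos: [583.3, 222.5, 10.5]
tcp_rot: [-3.139, 0.001, 1.57]
ft_force: [-0.7, -0.1, 0.6]
opening: 1.001
grip_force: 0.0
```

Emit:
{"fn": "arm_command", "kwargs": {
  "targets": [
    [0,0,0,0,0.7],
    [0,0,0,0,0.6],
    [0,0,0,0,0.4],
    [0,0,0,0,0.4],
    [0,0,0,0,0.4]
  ]
}}

```text
t: 2.1
eef_pos: [584.9, 222.6, 13.4]
tcp_rot: [3.141, -0.0, 1.57]
ft_force: [-0.2, -0.4, -0.8]
opening: 0.637
grip_force: 0.0
```

Emit:
{"fn": "arm_command", "kwargs": {
  "targets": [
    [0,0,0,0,0.3],
    [0,0,0,0,0.3],
    [0,0,0,0,0.3],
    [0,0,0,0,0.66],
    [0,0,0,0,0.66]
  ]
}}

```text
t: 2.6
eef_pos: [584.6, 222.4, 12.6]
tcp_rot: [-3.142, -0.0, 1.569]
ft_force: [0.7, -0.2, -0.1]
opening: 0.65
grip_force: 0.0
```

Emit:
{"fn": "arm_command", "kwargs": {
  "targets": [
    [0,0,0,8,0.66],
    [0,0,0,16,0.66],
    [0,0,0,24,0.66],
    [0,0,0,32,0.66],
    [0,0,0,40,0.66]
  ]
}}

```text
t: 3.1
eef_pos: [584.5, 222.4, 12.4]
tcp_rot: [-3.141, 0.0, 0.866]
ft_force: [-0.4, 0.3, -0.9]
opening: 0.658
grip_force: 0.0
```

Emit:
{"fn": "arm_command", "kwargs": {
  "targets": [
    [0,0,0,8,0.66],
    [0,0,0,16,0.66],
    [0,0,0,24,0.66],
    [0,0,0,32,0.66],
    [0,0,0,40,0.66]
  ]
}}

```text
t: 3.6
eef_pos: [584.5, 222.4, 12.4]
tcp_rot: [-3.142, 0.0, 0.167]
ft_force: [-0.6, 0.3, 0.1]
opening: 0.663
grip_force: 0.0
```

Emit:
{"fn": "arm_command", "kwargs": {
  "targets": [
    [0,0,0,10,0.66],
    [0,0,0,10,0.4],
    [0,0,0,10,0.4],
    [0,0,0,10,0.4],
    [0,0,0,10,0.4]
  ]
}}

```text
t: 4.1
eef_pos: [584.5, 222.4, 12.5]
tcp_rot: [-3.142, 0.0, 0.001]
ft_force: [0.5, -0.3, -0.7]
opening: 0.556
grip_force: 30.0
```

Emit:
{"fn": "arm_command", "kwargs": {
  "targets": [
    [0,0,-20,0,0.4],
    [0,0,-70,0,0.4],
    [0,20,-110,0,0.4],
    [0,70,-110,0,0.4],
    [0,120,-110,0,0.4]
  ]
}}

```text
t: 4.6
eef_pos: [584.6, 101.8, 124.1]
tcp_rot: [-3.141, -0.003, 0.002]
ft_force: [1.1, -0.0, -1.8]
opening: 0.554
grip_force: 30.0
```

Emit:
{"fn": "arm_command", "kwargs": {
  "targets": [
    [1,50,0,0,0.4],
    [1,100,0,0,0.4],
    [1,150,0,0,0.4],
    [1,200,0,0,0.4],
    [1,250,0,0,0.4]
  ]
}}

```text
t: 5.1
eef_pos: [584.8, -149.6, 122.7]
tcp_rot: [-3.141, -0.0, 0.0]
ft_force: [0.9, 1.0, -0.9]
opening: 0.556
grip_force: 30.0
```

Emit:
{"fn": "arm_command", "kwargs": {
  "targets": [
    [1,50,0,0,0.4],
    [1,100,0,0,0.4],
    [1,150,0,0,0.4],
    [1,190,0,0,0.4],
    [1,200,0,0,0.4]
  ]
}}

```text
t: 5.6
eef_pos: [585.1, -351.7, 122.2]
tcp_rot: [3.141, -0.0, -0.003]
ft_force: [0.0, 0.5, -1.8]
opening: 0.552
grip_force: 30.0
```

Emit:
{"fn": "arm_command", "kwargs": {
  "targets": [
    [0,0,20,0,0.4],
    [0,0,40,0,0.4],
    [0,0,40,0,0.4]
  ]
}}

```text
t: 5.9
eef_pos: [584.7, -346.2, 80.0]
tcp_rot: [-3.139, 0.004, -0.0]
ft_force: [-0.3, 0.7, -1.5]
opening: 0.553
grip_force: 30.0
```

Run:
```python
from h import *
go(587.6,-349.2,90,0)
for n in('top','scene'):
    c=snap(n,n+'1'); s=env.state(); p=s['eef_pos']; zt=p[2]-12.5+54
    for cs in([(27,zt),(25,zt)],[(27,zt-54)],[(27,zt),(25,zt),(27,zt-54)]): print(n,p.round(1),[np.round(v,1) for v in fit(c,p[:2],cs,6)])
    u=np.int32(pix(c,[[*p[:2],40]])[0]); a=c['frame'][u[1]-36:u[1]+36,max(u[0]-36,0):u[0]+36,::-1]
    cv2.imwrite('pics/%s1c.png'%n,cv2.resize(a,(400,400),interpolation=cv2.INTER_CUBIC))
cv2.imwrite('pics/c1.png',np.hstack([cv2.imread('pics/top1c.png'),cv2.imread('pics/scene1c.png')]))
```

```text
at [ 584.7 -346.2   80. ] -0.0 F [-0.3  0.7 -1.5] -> tool 2.9 3.0 -10.0 roll -0.0
top [ 585.4 -346.6   81.7] [array([ 619. , -291.7]), np.float64(202.2)]
top [ 585.4 -346.6   81.7] [array([ 613.5, -305.4]), np.float64(44.2)]
top [ 585.4 -346.6   81.7] [array([ 619.2, -291.8]), np.float64(229.8)]
scene [ 586.  -347.    82.8] [array([ 582.4, -346.7]), np.float64(217.9)]
scene [ 586.  -347.    82.8] [array([ 584.5, -346.5]), np.float64(101.3)]
scene [ 586.  -347.    82.8] [array([ 583.4, -346.6]), np.float64(317.5)]
```

View pics/c1.png

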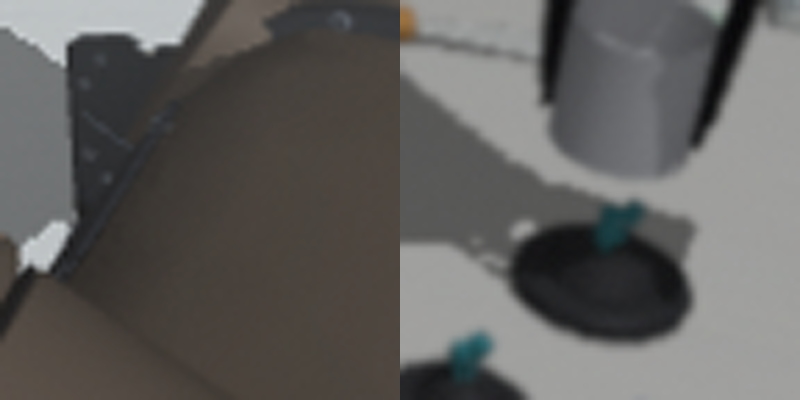

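```bash
cat > ov.py <<'E'
from h import *
def ov(c,u0,w,h,k,items,f):
    a=cv2.resize(c['frame'][u0[1]:u0[1]+h,u0[0]:u0[0]+w,::-1],(w*k,h*k),interpolation=cv2.INTER_CUBIC)
    a=np.clip(a.astype(float)*1.5,0,255).astype(np.uint8)
    for x,y,r,z,col in items: cv2.polylines(a,[np.int32((pix(c,circ(x,y,r,z))-u0+.5)*k)],True,col,1)
    cv2.imwrite('pics/'+f+'.png',a); return a
if __name__=='__main__':
    s=load('scene1'); R=(0,0,255);G=(0,255,0)
    print(env.state()['eef_pos'])
    ov(s,np.array([370,190]),80,60,10,[(585.1,-351.9,35,10,R),(585.1,-351.9,35,0,R),(587.6,-349.2,35,10,G),(583.4,-346.6,27,82.8-12.5,R),(586,-347,27,82.8-12.5,G),(583.4,-346.6,27,82.8+41.5,R)],'o1')
E
python3 ov.py
```

```text
[ 585.98803463 -346.99613536   82.81249902]
```

View pics/o1.png

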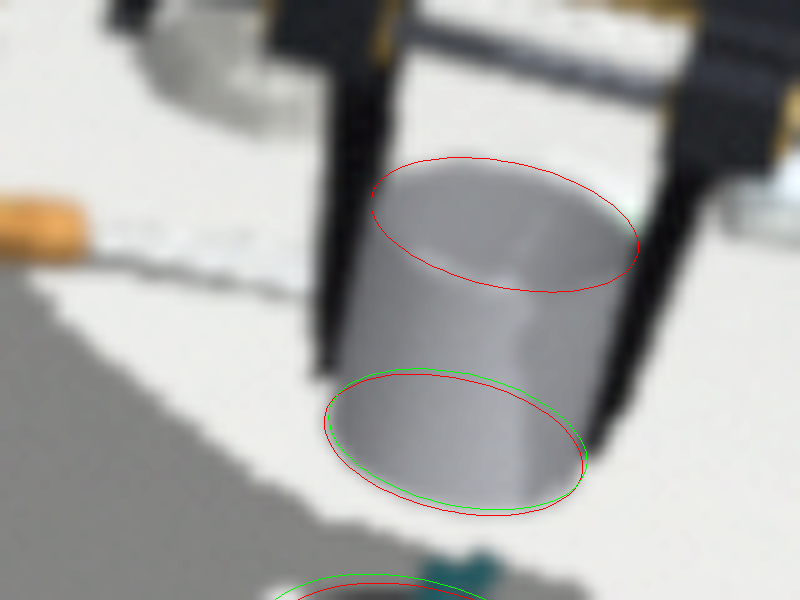

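The held ring matches the projected TCP in the scene view to about 1 mm (bottom rim near crop (455,440)). Next I'll check the former outline the same way.

Run:
```python
from ov import *
s=load('scene0'); R=(0,0,255);G=(0,255,0)
a=ov(s,np.array([390,236]),50,44,8,[(585.1,-351.9,35,10,R),(585.1,-351.9,35,0,R),(585.1,-351.9,16,22,R)],'a')
b=ov(s,np.array([390,236]),50,44,8,[(587.6,-349.2,35,10,G),(587.6,-349.2,35,0,G),(587.6,-349.2,16,22,G)],'b')
t=load('top0'); u=np.int32(pix(t,[[587,-350,5]])[0])-(25,22)
a2=ov(t,u,50,44,8,[(585.1,-351.9,35,10,R),(585.1,-351.9,35,0,R)],'a')[:250]
b2=ov(t,u,50,44,8,[(587.6,-349.2,35,10,G),(587.6,-349.2,35,0,G),(587.6,-349.2,16,22,G)],'b')[:250]
cv2.imwrite('pics/o2.png',np.vstack([np.hstack([a,b]),np.hstack([a2,b2])])[:600])
```

```text
(no output)
```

View pics/o2.png

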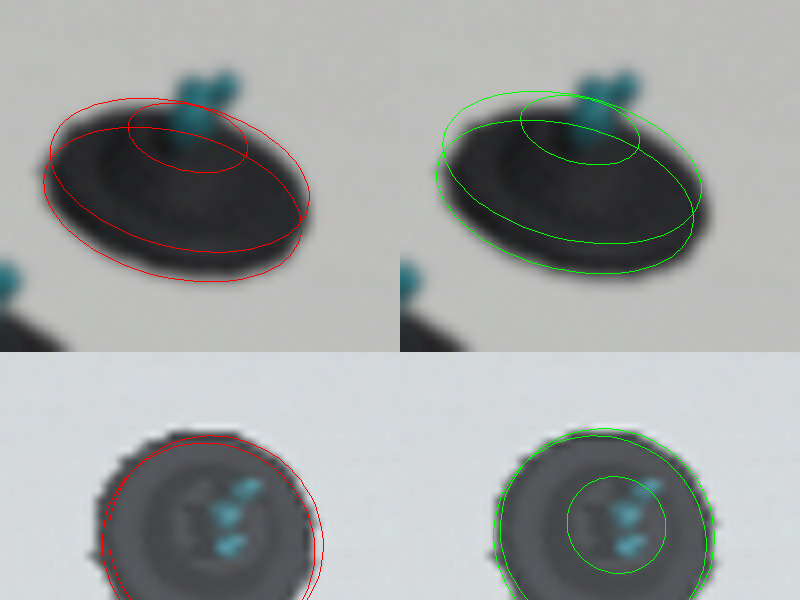

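Emit:
{"fn": "arm_command", "kwargs": {
  "targets": [
    [0,3.5,10,0,0.4],
    [0,3.5,30,0,0.4],
    [0,3.5,40,0,0.4],
    [0,3.5,46,0,0.4],
    [0,3.5,46,0,0.4]
  ]
}}

```text
t: 6.5
eef_pos: [585.7, -350.9, 36.1]
tcp_rot: [-3.141, 0.001, -0.001]
ft_force: [-0.0, -0.1, -0.7]
opening: 0.553
grip_force: 30.0
```

Run:
```python
from ov import *
c=snap('scene','scene2'); p=env.state()['eef_pos']; print(p,env.state()['ft_force']); R=(0,0,255);G=(0,255,0)
a=ov(c,np.array([380,215]),60,70,8,[],'a')
b=ov(c,np.array([380,215]),40,70,8,[(p[0],p[1],27,p[2]-12.5,G),(p[0],p[1],27,p[2]+41.5,G),(586.3,-351.5,35,10,R),(586.3,-351.5,35,0,R)],'o3')
cv2.imwrite('pics/o3.png',np.hstack([a,b]))
```

```text
[ 585.96311034 -351.07494513   36.73574826] [ 0.37395803 -0.3785705  -0.37355719]
```

View pics/o3.png

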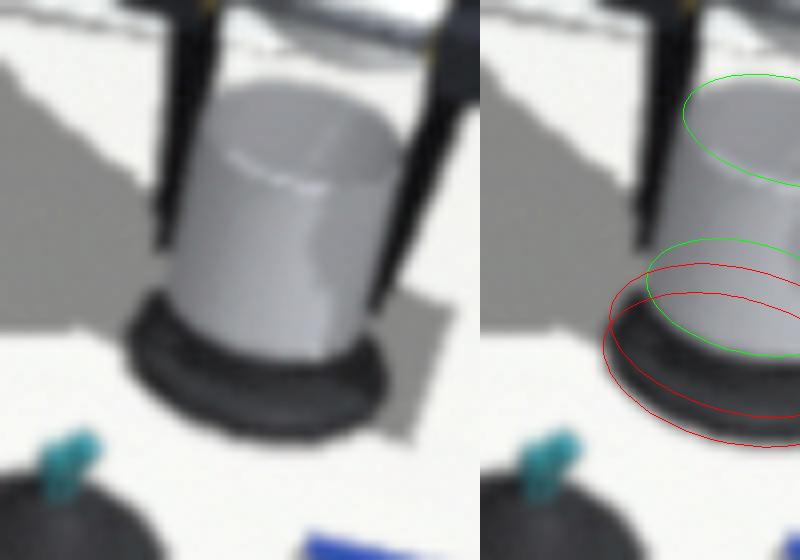

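Emit:
{"fn": "arm_command", "kwargs": {
  "targets": [
    [1.3,-0.8,2,0,0.4],
    [1.3,-0.8,5,0,0.4],
    [1.3,-0.8,8,0,0.4],
    [1.3,-0.8,11,0,0.4],
    [1.3,-0.8,11,0,0.4]
  ]
}}

```text
t: 7.05
eef_pos: [586.9, -350.1, 25.1]
tcp_rot: [-3.141, 0.001, -0.001]
ft_force: [-0.4, -0.0, -1.5]
opening: 0.552
grip_force: 30.0
```

Emit:
{"fn": "arm_command", "kwargs": {
  "targets": [
    [0,0,0.5,0,0.4],
    [0,0,1,0,0.4],
    [0,0,1.5,0,0.4],
    [0,0,2,0,0.4],
    [0,0,2,0,0.4]
  ]
}}

```text
t: 7.55
eef_pos: [587.1, -350.3, 23.6]
tcp_rot: [-3.142, -0.0, -0.001]
ft_force: [0.2, -1.3, -1.2]
opening: 0.553
grip_force: 30.0
```

```bash
python3 -c "
from h import *
go(587.3,-350.2,22.5,0)"
```

```text
at [ 587.1 -350.3   23.6] -0.1 F [ 0.2 -1.3 -1.2] -> tool 0.2 -0.1 1.1 roll -0.1
```

Emit:
{"fn": "arm_command", "kwargs": {
  "targets": [
    [0,0,0.4,0,0.4],
    [0,0,0.7,0,0.4],
    [0,0,1,0,0.4],
    [0,0,1,0,0.4]
  ]
}}

```text
t: 7.95
eef_pos: [587.1, -350.4, 22.7]
tcp_rot: [3.141, -0.0, -0.001]
ft_force: [-0.3, -0.5, 0.4]
opening: 0.555
grip_force: 30.0
```

Emit:
{"fn": "arm_command", "kwargs": {
  "targets": [
    [0,0,0.3,0,0.4],
    [0,0,0.6,0,0.4],
    [0,0,0.6,0,0.4]
  ]
}}

```text
t: 8.25
eef_pos: [587.2, -350.4, 22.5]
tcp_rot: [3.141, -0.0, -0.001]
ft_force: [-1.7, -0.4, 4.9]
opening: 0.554
grip_force: 30.0
```

Emit:
{"fn": "arm_command", "kwargs": {
  "targets": [
    [0,0,0,0,0.7],
    [0,0,0,0,0.7],
    [0,0,0,0,0.7],
    [0,0,-20,0,0.7],
    [0,0,-60,0,0.7]
  ]
}}

```text
t: 8.75
eef_pos: [585.9, -349.2, 79.6]
tcp_rot: [-3.138, 0.005, -0.001]
ft_force: [-0.7, -0.5, 0.7]
opening: 0.701
grip_force: 0.0
```

Emit:
{"fn": "arm_command", "kwargs": {
  "targets": [
    [0,0,-30,0,0.8],
    [10,-30,-40,8,0.8],
    [17,-80,-40,16,0.8],
    [17,-130,-40,24,0.8],
    [17,-180,-40,30,0.8]
  ]
}}

```text
t: 9.25
eef_pos: [604.2, -168.9, 122.0]
tcp_rot: [-3.141, -0.0, -0.531]
ft_force: [0.7, -1.0, 0.2]
opening: 0.798
grip_force: 0.0
```

```bash
python3 -c "
from h import *
go(604.5,90.5,110,-30)
c=snap('scene','scene3'); cv2.imwrite('pics/s3.png',cv2.resize(c['frame'][190:300,300:460,::-1],(640,440),interpolation=cv2.INTER_CUBIC))"
```

```text
at [ 604.2 -168.9  122. ] -30.4 F [ 0.7 -1.   0.2] -> tool -131.1 -223.9 12.0 roll -0.4
```

View pics/s3.png

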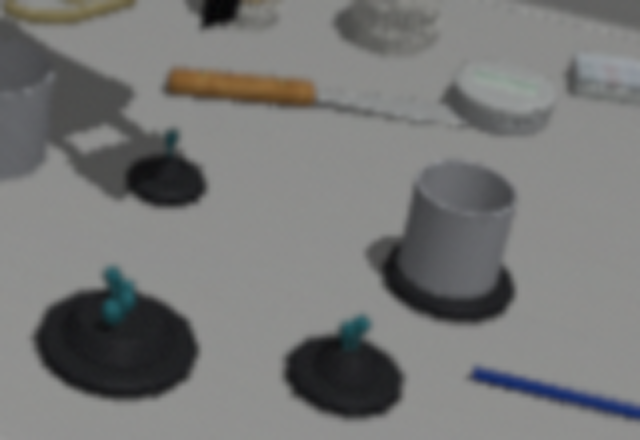

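Emit:
{"fn": "arm_command", "kwargs": {
  "targets": [
    [-131,-224,12,0,0.8],
    [-131,-224,12,0,0.8],
    [-131,-224,12,0,0.8],
    [-131,-224,12,0,0.8],
    [-131,-224,12,0,0.8]
  ]
}}

```text
t: 9.8
eef_pos: [603.1, 81.0, 110.4]
tcp_rot: [-3.141, -0.0, -0.525]
ft_force: [0.3, -0.4, -0.2]
opening: 0.801
grip_force: 0.0
```

Emit:
{"fn": "arm_command", "kwargs": {
  "targets": [
    [-5,-9,0,0,0.8],
    [-5,-9,0,0,0.8],
    [-5,-9,0,0,0.8]
  ]
}}

```text
t: 10.1
eef_pos: [603.6, 88.4, 110.5]
tcp_rot: [3.141, -0.0, -0.525]
ft_force: [0.2, -1.0, -1.0]
opening: 0.8
grip_force: 0.0
```

```bash
python3 -c "
from h import *
go(604.5,90.5,12,-30)
c=snap('scene','scene4'); q=pix(c,[[604.5,90.5,30]])[0]; print(q); u=np.int32(q)-(40,30)
from ov import *
ov(c,u,80,60,10,[(604.5,90.5,21,48,(0,255,0)),(604.5,90.5,21,0,(0,255,0))],'s4')"
```

```text
at [603.6  88.4 110.5] -30.1 F [ 0.2 -1.  -1. ] -> tool -0.3 -2.2 98.5 roll -0.1
[243.6269494  195.35052202]
```

View pics/s4.png

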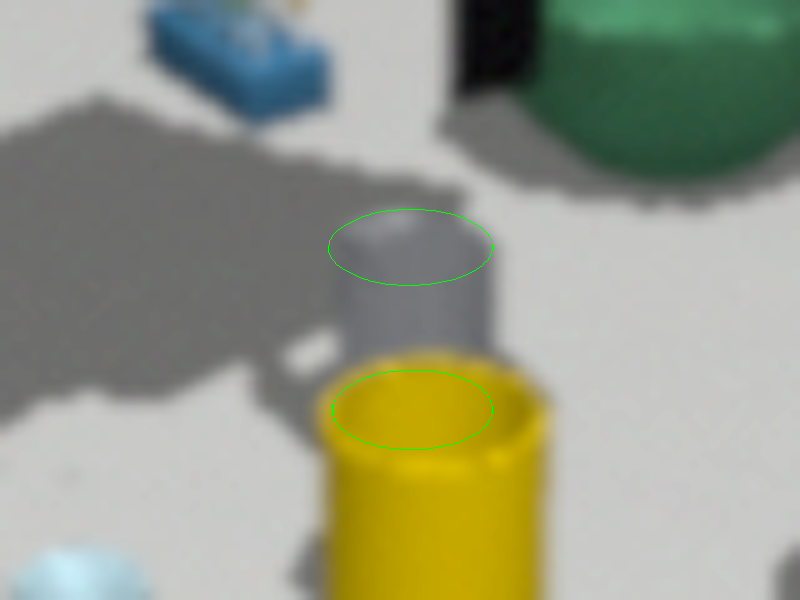

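Emit:
{"fn": "arm_command", "kwargs": {
  "targets": [
    [0,-2,30,0,0.8],
    [0,-2,60,0,0.8],
    [0,-2,85,0,0.8],
    [0,-2,98,0,0.6],
    [0,-2,98,0,0.5]
  ]
}}

```text
t: 10.65
eef_pos: [604.0, 89.7, 11.1]
tcp_rot: [3.14, 0.002, -0.527]
ft_force: [0.2, 0.3, 0.5]
opening: 0.69
grip_force: 0.0
```

Emit:
{"fn": "arm_command", "kwargs": {
  "targets": [
    [0,0,0,0,0.3],
    [0,0,0,0,0.3],
    [0,0,0,0,0.3],
    [0,0,0,0,0.3],
    [0,0,0,0,0.3]
  ]
}}

```text
t: 11.15
eef_pos: [605.1, 90.9, 13.7]
tcp_rot: [-3.141, -0.002, -0.525]
ft_force: [-1.3, -1.8, 7.7]
opening: 0.439
grip_force: 30.0
```

Gripped (0.44 × 95 ≈ 42 mm, the right ring). Now I'll regrasp turned by 90°.

Emit:
{"fn": "arm_command", "kwargs": {
  "targets": [
    [0,0,0,0,0.53],
    [0,0,0,0,0.53],
    [0,0,0,-8,0.53],
    [0,0,0,-16,0.53],
    [0,0,0,-24,0.53]
  ]
}}

```text
t: 11.65
eef_pos: [604.4, 91.1, 12.5]
tcp_rot: [-3.141, 0.0, -0.1]
ft_force: [-0.6, -0.2, 0.2]
opening: 0.534
grip_force: 0.0
```

Emit:
{"fn": "arm_command", "kwargs": {
  "targets": [
    [0,0,0,-8,0.53],
    [0,0,0,-16,0.53],
    [0,0,0,-24,0.53],
    [0,0,0,-32,0.53],
    [0,0,0,-40,0.53]
  ]
}}

```text
t: 12.15
eef_pos: [604.4, 91.1, 12.5]
tcp_rot: [-3.141, -0.0, 0.598]
ft_force: [-0.6, -0.4, 0.1]
opening: 0.533
grip_force: 0.0
```

Emit:
{"fn": "arm_command", "kwargs": {
  "targets": [
    [0,0,0,-8,0.53],
    [0,0,0,-16,0.53],
    [0,0,0,-24,0.53],
    [0,0,0,-26,0.53],
    [0,0,0,-26,0.3]
  ]
}}

```text
t: 12.65
eef_pos: [604.5, 91.1, 12.5]
tcp_rot: [-3.141, -0.0, 1.046]
ft_force: [-0.7, 0.7, -0.3]
opening: 0.491
grip_force: 0.0
```

Emit:
{"fn": "arm_command", "kwargs": {
  "targets": [
    [0,0,0,0,0.3],
    [0,0,0,0,0.3],
    [0,0,0,0,0.3],
    [0,0,-20,0,0.3],
    [0,0,-60,0,0.3]
  ]
}}

```text
t: 13.15
eef_pos: [603.0, 90.9, 70.6]
tcp_rot: [-3.137, 0.003, 1.045]
ft_force: [-0.0, -0.3, 0.4]
opening: 0.439
grip_force: 30.0
```

```bash
python3 -c "
from h import *
go(478.4,-321.7,120,0)"
```

```text
at [603.   90.9  70.6] 59.9 F [-0.  -0.3  0.4] -> tool -419.4 99.2 -49.4 roll 59.9
```

Emit:
{"fn": "arm_command", "kwargs": {
  "targets": [
    [0,0,-45,0,0.3],
    [-49,12,-46,0,0.3],
    [-97,23,-46,0,0.3],
    [-146,34,-46,0,0.3],
    [-194,46,-46,0,0.3]
  ]
}}

```text
t: 13.65
eef_pos: [546.1, -101.4, 118.7]
tcp_rot: [3.141, -0.0, 1.046]
ft_force: [0.8, -0.6, -1.2]
opening: 0.438
grip_force: 30.0
```

Emit:
{"fn": "arm_command", "kwargs": {
  "targets": [
    [-48,11,0,0,0.3],
    [-97,23,0,0,0.3],
    [-146,34,0,0,0.3],
    [-194,46,0,0,0.3],
    [-225,53,0,0,0.3]
  ]
}}

```text
t: 14.15
eef_pos: [479.0, -324.2, 118.5]
tcp_rot: [3.141, 0.0, 1.044]
ft_force: [0.1, -0.2, -0.7]
opening: 0.437
grip_force: 30.0
```

Emit:
{"fn": "arm_command", "kwargs": {
  "targets": [
    [0,0,20,0,0.3],
    [0,0,40,0,0.3],
    [0,0,40,0,0.3],
    [0,0,40,0,0.3]
  ]
}}

```text
t: 14.55
eef_pos: [480.2, -321.1, 78.7]
tcp_rot: [-3.141, -0.0, 1.046]
ft_force: [-0.0, 0.6, -0.8]
opening: 0.437
grip_force: 30.0
```

```bash
python3 -c "
from h import *
go(478.4,-321.7,37,60)"
```

```text
at [ 480.2 -321.1   78.7] 59.9 F [-0.   0.6 -0.8] -> tool -1.4 -1.3 41.7 roll -0.1
```

Emit:
{"fn": "arm_command", "kwargs": {
  "targets": [
    [-1.4,-1.3,0,0,0.3],
    [-1.4,-1.3,15,0,0.3],
    [-1.4,-1.3,30,0,0.3],
    [-1.4,-1.3,42,0,0.3],
    [-1.4,-1.3,42,0,0.3]
  ]
}}

```text
t: 15.05
eef_pos: [478.1, -321.4, 35.7]
tcp_rot: [-3.14, -0.0, 1.046]
ft_force: [-0.0, -0.2, 0.3]
opening: 0.439
grip_force: 30.0
```

Run:
```python
from ov import *
c=snap('scene','scene5'); p=env.state()['eef_pos']; go(478.4,-321.7,22.5,60); R=(0,0,255);G=(0,255,0)
u=np.int32(pix(c,[[*p[:2],30]])[0])-(25,30)
a=ov(c,u,50,60,8,[],'a')
b=ov(c,u,50,60,8,[(p[0],p[1],21,p[2]-12.5,G),(p[0],p[1],21,p[2]+35.5,G),(478.4-2,-321.7-1.5,29,10,R),(478.4-2,-321.7-1.5,29,0,R)],'o3')
cv2.imwrite('pics/o5.png',np.hstack([a,b]))
```

```text
at [ 478.4 -321.6   36.5] 59.9 F [-1.2 -0.1 -0.4] -> tool -0.1 0.1 14.0 roll -0.1
```

View pics/o5.png

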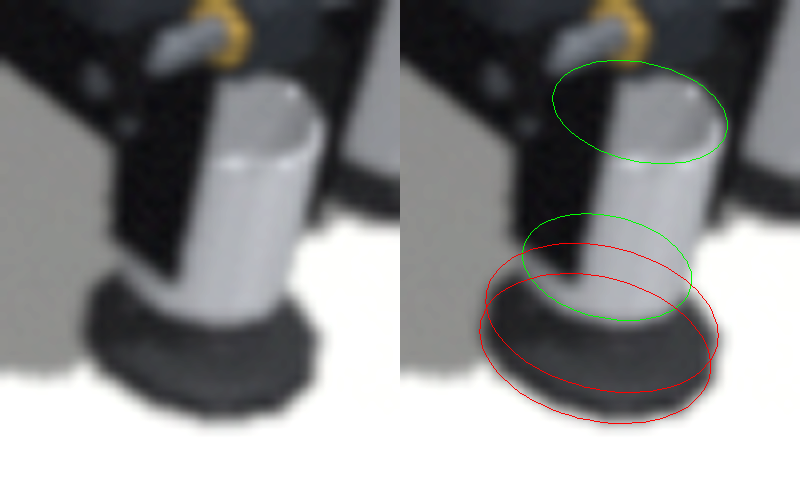

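Ring_42 is centred over its former: the rim at crop (620,320) lies on the predicted curve, and the flange spans x 483–716. I'll lower it slowly.

Emit:
{"fn": "arm_command", "kwargs": {
  "targets": [
    [0,0,3,0,0.3],
    [0,0,6,0,0.3],
    [0,0,9,0,0.3],
    [0,0,11.5,0,0.3],
    [0,0,11.5,0,0.3]
  ]
}}

```text
t: 15.6
eef_pos: [478.3, -321.8, 24.7]
tcp_rot: [-3.141, -0.0, 1.046]
ft_force: [-0.3, -1.1, -0.6]
opening: 0.441
grip_force: 30.0
```

Emit:
{"fn": "arm_command", "kwargs": {
  "targets": [
    [0,0,0.5,0,0.3],
    [0,0,1,0,0.3],
    [0,0,1.4,0,0.3],
    [0,0,1.8,0,0.3],
    [0,0,1.8,0,0.3]
  ]
}}

```text
t: 16.1
eef_pos: [478.4, -321.9, 23.2]
tcp_rot: [3.141, 0.0, 1.046]
ft_force: [-2.0, -2.3, 1.6]
opening: 0.441
grip_force: 30.0
```

Emit:
{"fn": "arm_command", "kwargs": {
  "targets": [
    [0,0,0.3,0,0.3],
    [0,0,0.6,0,0.3],
    [0,0,0.9,0,0.3],
    [0,0,0.9,0,0.3]
  ]
}}

```text
t: 16.5
eef_pos: [478.4, -322.0, 22.5]
tcp_rot: [3.141, 0.0, 1.046]
ft_force: [-3.1, -4.0, 3.8]
opening: 0.437
grip_force: 30.0
```

Emit:
{"fn": "arm_command", "kwargs": {
  "targets": [
    [-0.5,0,0,0,0.3],
    [-0.9,-0.2,0,0,0.3],
    [-0.9,-0.2,0.3,0,0.3],
    [-0.9,-0.2,0.3,0,0.3]
  ]
}}

```text
t: 16.9
eef_pos: [478.1, -322.3, 22.4]
tcp_rot: [3.141, -0.0, 1.046]
ft_force: [-0.8, 0.2, 8.8]
opening: 0.437
grip_force: 30.0
```

Emit:
{"fn": "arm_command", "kwargs": {
  "targets": [
    [0,0,0,0,0.6],
    [0,0,0,0,0.6],
    [0,0,0,0,0.6],
    [0,0,-20,0,0.6],
    [0,0,-60,0,0.6]
  ]
}}

```text
t: 17.4
eef_pos: [476.6, -321.4, 80.1]
tcp_rot: [-3.136, -0.001, 1.046]
ft_force: [0.2, -0.8, 0.1]
opening: 0.6
grip_force: 0.0
```

Emit:
{"fn": "arm_command", "kwargs": {
  "targets": [
    [0,0,-40,0,1],
    [0,0,-60,0,1],
    [0,0,-60,0,1]
  ]
}}

```text
t: 17.7
eef_pos: [478.6, -323.0, 144.6]
tcp_rot: [3.137, 0.001, 1.046]
ft_force: [-0.4, -0.5, -0.8]
opening: 0.793
grip_force: 0.0
```

```bash
python3 -c "
from h import *
go(580.5,-74,120,60)"
```

```text
at [ 478.6 -323.   144.6] 59.9 F [-0.4 -0.5 -0.8] -> tool 266.5 -36.6 24.6 roll -0.1
```

Emit:
{"fn": "arm_command", "kwargs": {
  "targets": [
    [50,-7,5,0,1],
    [99,-14,10,0,1],
    [148,-20,15,0,1],
    [197,-27,20,0,1],
    [246,-34,23,0,1]
  ]
}}

```text
t: 18.2
eef_pos: [571.4, -90.4, 117.3]
tcp_rot: [-3.139, 0.0, 1.046]
ft_force: [0.8, -0.9, 0.6]
opening: 1.0
grip_force: 0.0
```

Emit:
{"fn": "arm_command", "kwargs": {
  "targets": [
    [20,-3,0,0,1],
    [20,-3,0,0,1],
    [20,-3,0,0,1]
  ]
}}

```text
t: 18.5
eef_pos: [578.5, -73.6, 117.9]
tcp_rot: [-3.14, 0.0, 1.047]
ft_force: [0.5, -0.1, -0.1]
opening: 1.001
grip_force: 0.0
```

```bash
python3 -c "
from h import *
go(580.5,-74,12,60)"
```

```text
at [578.5 -73.6 117.9] 60.0 F [ 0.5 -0.1 -0.1] -> tool 0.6 1.9 105.9 roll -0.0
```

Emit:
{"fn": "arm_command", "kwargs": {
  "targets": [
    [0.5,1.5,30,0,1],
    [0.5,1.5,60,0,1],
    [0.5,1.5,90,0,1],
    [0.5,1.5,105,0,1],
    [0.5,1.5,105,0,0.8]
  ]
}}

```text
t: 19.0
eef_pos: [579.3, -74.9, 12.2]
tcp_rot: [-3.138, 0.001, 1.044]
ft_force: [-0.0, 0.9, 0.8]
opening: 0.959
grip_force: 0.0
```

Emit:
{"fn": "arm_command", "kwargs": {
  "targets": [
    [0,0,0,0,0.55],
    [0,0,0,0,0.55],
    [0,0,0,0,0.55],
    [0,0,0,0,0.55],
    [0,0,0,0,0.55]
  ]
}}

```text
t: 19.5
eef_pos: [581.2, -74.2, 15.2]
tcp_rot: [3.14, -0.001, 1.046]
ft_force: [-0.5, -0.8, 7.1]
opening: 0.701
grip_force: 30.0
```

Emit:
{"fn": "arm_command", "kwargs": {
  "targets": [
    [0,0,1,0,0.78],
    [0,0,1,0,0.78],
    [0,0,1,8,0.78],
    [0,0,1,16,0.78],
    [0,0,1,24,0.78]
  ]
}}

```text
t: 20.0
eef_pos: [580.6, -73.9, 13.0]
tcp_rot: [-3.141, -0.0, 0.621]
ft_force: [0.8, -0.1, -0.3]
opening: 0.777
grip_force: 0.0
```

Emit:
{"fn": "arm_command", "kwargs": {
  "targets": [
    [0,0,0,8,0.78],
    [0,0,0,16,0.78],
    [0,0,0,24,0.78],
    [0,0,0,32,0.78],
    [0,0,0,40,0.78]
  ]
}}

```text
t: 20.5
eef_pos: [580.5, -73.9, 13.0]
tcp_rot: [-3.141, 0.0, -0.077]
ft_force: [0.9, -0.8, 0.3]
opening: 0.779
grip_force: 0.0
```

Emit:
{"fn": "arm_command", "kwargs": {
  "targets": [
    [0,0,0,8,0.78],
    [0,0,0,16,0.78],
    [0,0,0,24,0.78],
    [0,0,0,26,0.78],
    [0,0,0,26,0.55]
  ]
}}

```text
t: 21.0
eef_pos: [580.5, -73.9, 13.0]
tcp_rot: [-3.142, 0.0, -0.525]
ft_force: [-1.2, -0.9, 0.4]
opening: 0.739
grip_force: 0.3
```

Emit:
{"fn": "arm_command", "kwargs": {
  "targets": [
    [0,0,0,0,0.55],
    [0,0,0,0,0.55],
    [0,0,0,0,0.55]
  ]
}}

```text
t: 21.3
eef_pos: [580.5, -74.0, 13.0]
tcp_rot: [-3.142, 0.0, -0.524]
ft_force: [-0.3, 0.3, 0.0]
opening: 0.679
grip_force: 29.9
```

Emit:
{"fn": "arm_command", "kwargs": {
  "targets": [
    [0,0,-20,0,0.55],
    [0,0,-60,0,0.55],
    [0,0,-105,0,0.55],
    [0,0,-110,0,0.55],
    [0,0,-110,0,0.55]
  ]
}}

```text
t: 21.8
eef_pos: [581.0, -74.1, 124.1]
tcp_rot: [-3.141, -0.002, -0.525]
ft_force: [0.2, -0.1, -1.6]
opening: 0.68
grip_force: 29.9
```

```bash
python3 -c "
from h import *
go(445.2,-211.9,120,-30)"
```

```text
at [581.  -74.1 124.1] -30.1 F [ 0.2 -0.1 -1.6] -> tool -48.5 187.3 4.1 roll -0.1
```

Emit:
{"fn": "arm_command", "kwargs": {
  "targets": [
    [-13,48,1,0,0.55],
    [-25,96,1,0,0.55],
    [-37,144,2,0,0.55],
    [-48,187,2,0,0.55],
    [-48,187,2,0,0.55]
  ]
}}

```text
t: 22.3
eef_pos: [441.8, -214.0, 119.4]
tcp_rot: [3.141, 0.004, -0.529]
ft_force: [0.7, -0.4, -1.7]
opening: 0.682
grip_force: 29.9
```

Emit:
{"fn": "arm_command", "kwargs": {
  "targets": [
    [0,0,20,0,0.55],
    [0,0,40,0,0.55],
    [0,0,40,0,0.55],
    [0,0,40,0,0.55]
  ]
}}

```text
t: 22.7
eef_pos: [445.2, -211.3, 80.3]
tcp_rot: [-3.141, 0.002, -0.525]
ft_force: [0.5, -0.4, -0.4]
opening: 0.679
grip_force: 29.9
```

```bash
python3 -c "
from h import *
go(445.2,-211.9,37.5,-30)"
```

```text
at [ 445.2 -211.3   80.3] -30.1 F [ 0.5 -0.4 -0.4] -> tool 0.3 0.5 42.8 roll -0.1
```

Emit:
{"fn": "arm_command", "kwargs": {
  "targets": [
    [0,0.3,10,0,0.55],
    [0,0.3,25,0,0.55],
    [0,0.3,36,0,0.55],
    [0,0.3,43,0,0.55],
    [0,0.3,43,0,0.55]
  ]
}}

```text
t: 23.2
eef_pos: [444.9, -211.8, 37.2]
tcp_rot: [-3.141, 0.001, -0.525]
ft_force: [0.5, -0.2, -0.3]
opening: 0.682
grip_force: 29.9
```

Run:
```python
from ov import *
c=snap('scene','scene6'); p=env.state()['eef_pos']; go(445.2,-211.9,23,-30); R=(0,0,255);G=(0,255,0)
u=np.int32(pix(c,[[*p[:2],30]])[0])-(25,30)
a=ov(c,u,50,60,8,[],'a')
b=ov(c,u,50,60,8,[(p[0],p[1],33,p[2]-13,G),(p[0],p[1],33,p[2]+47,G),(445.2-2,-211.9-1.5,41,10,R),(445.2-2,-211.9-1.5,41,0,R)],'o3')
cv2.imwrite('pics/o6.png',np.hstack([a,b]))
```

```text
at [ 445.1 -212.    37.8] -30.1 F [ 0.3 -0.8 -1.3] -> tool 0.0 -0.1 14.8 roll -0.1
```

View pics/o6.png

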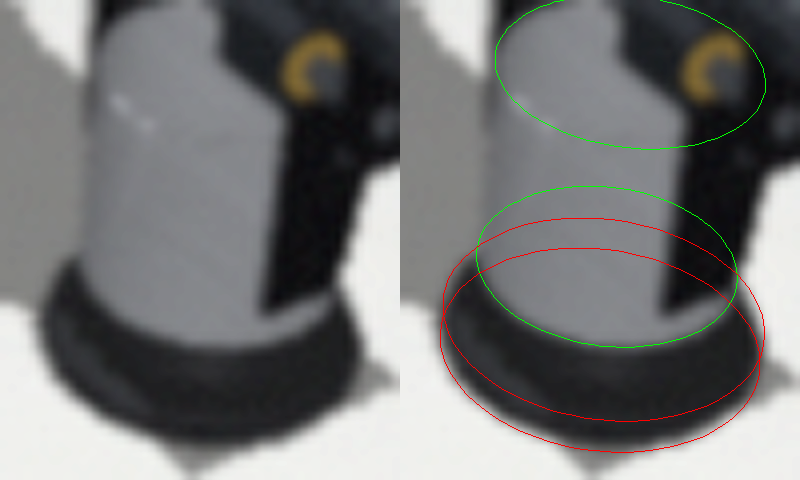

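Ring_66 is centred over its former: its bottom rim at crop (625,347) lies on the prediction, and the flange is even on both sides. I'll lower it.

Emit:
{"fn": "arm_command", "kwargs": {
  "targets": [
    [0,0,3,0,0.55],
    [0,0,6,0,0.55],
    [0,0,9,0,0.55],
    [0,0,12,0,0.55],
    [0,0,12,0,0.55]
  ]
}}

```text
t: 23.75
eef_pos: [445.0, -212.0, 25.6]
tcp_rot: [-3.141, 0.001, -0.525]
ft_force: [-0.1, 0.4, -1.9]
opening: 0.682
grip_force: 29.9
```

Emit:
{"fn": "arm_command", "kwargs": {
  "targets": [
    [0,0,0.6,0,0.55],
    [0,0,1.2,0,0.55],
    [0,0,1.7,0,0.55],
    [0,0,2.2,0,0.55],
    [0,0,2.2,0,0.55]
  ]
}}

```text
t: 24.25
eef_pos: [445.2, -212.0, 23.8]
tcp_rot: [-3.142, -0.0, -0.525]
ft_force: [0.4, -0.6, -2.5]
opening: 0.675
grip_force: 29.9
```

Emit:
{"fn": "arm_command", "kwargs": {
  "targets": [
    [0,0,0.4,0,0.55],
    [0,0,0.8,0,0.55],
    [0,0,1.2,0,0.55],
    [0,0,1.2,0,0.55]
  ]
}}

```text
t: 24.65
eef_pos: [445.2, -212.1, 22.9]
tcp_rot: [-3.142, -0.0, -0.525]
ft_force: [-3.0, 0.3, 6.5]
opening: 0.678
grip_force: 29.9
```

Emit:
{"fn": "arm_command", "kwargs": {
  "targets": [
    [0,0,0,0,0.85],
    [0,0,0,0,0.85],
    [0,0,0,0,0.85],
    [0,0,-20,0,0.85],
    [0,0,-60,0,0.85]
  ]
}}

```text
t: 25.15
eef_pos: [444.2, -211.4, 81.3]
tcp_rot: [-3.141, 0.005, -0.525]
ft_force: [0.4, -0.5, 0.9]
opening: 0.85
grip_force: 0.0
```

Emit:
{"fn": "arm_command", "kwargs": {
  "targets": [
    [0,0,-35,0,0.6],
    [0,0,-45,0,0.6],
    [0,0,-45,0,0.6]
  ]
}}

```text
t: 25.45
eef_pos: [445.7, -212.3, 128.7]
tcp_rot: [3.142, -0.003, -0.525]
ft_force: [-0.4, 0.2, -0.3]
opening: 0.653
grip_force: 0.0
```

```bash
python3 -c "
from h import *
go(472.5,-51.2,100,-30)"
```

```text
at [ 445.7 -212.3  128.7] -30.1 F [-0.4  0.2 -0.3] -> tool -57.5 -152.9 28.7 roll -0.1
```

Emit:
{"fn": "arm_command", "kwargs": {
  "targets": [
    [-17,-46,5,0,0.6],
    [-34,-92,15,0,0.6],
    [-51,-138,25,0,0.6],
    [-57.5,-153,28,0,0.6],
    [-57.5,-153,28,0,0.6]
  ]
}}

```text
t: 25.95
eef_pos: [471.3, -48.6, 97.7]
tcp_rot: [3.141, 0.003, -0.522]
ft_force: [0.5, 0.1, -0.1]
opening: 0.595
grip_force: 0.0
```

```bash
python3 -c "
from h import *
from ov import *
c=snap('scene','scene7'); go(472.5,-51.2,12.5,-30); q=pix(c,[[472.5,-51.2,40]])[0]; u=np.int32(q)-(30,30); X=(472.5-1,-51.2-.7)
a=ov(c,u,60,60,8,[(*X,15,42,(0,255,0)),(*X,15,0,(0,255,0))],'s7')"
```

```text
at [471.5 -49.9  98.2] -29.9 F [-0.8 -0.   0.4] -> tool 1.5 0.6 85.7 roll 0.1
```

View pics/s7.png

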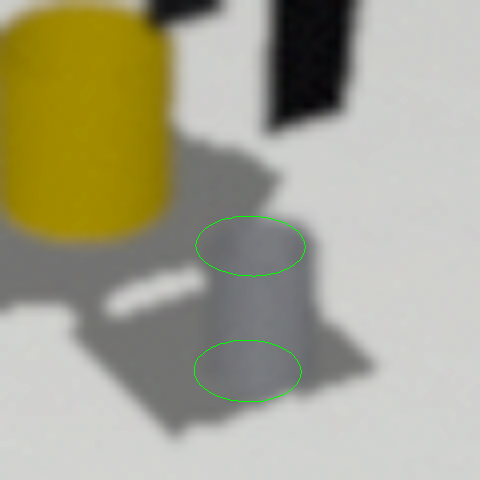

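Ring_30's bottom rim is about 11 crop pixels right of the prediction, roughly 3 mm, so I'll shift to match.

Emit:
{"fn": "arm_command", "kwargs": {
  "targets": [
    [3.8,2.2,20,0,0.6],
    [3.8,2.2,50,0,0.6],
    [3.8,2.2,75,0,0.6],
    [3.8,2.2,85,0,0.6],
    [3.8,2.2,85,0,0.6]
  ]
}}

```text
t: 26.5
eef_pos: [473.6, -55.4, 13.4]
tcp_rot: [3.141, 0.003, -0.526]
ft_force: [0.1, -0.7, 0.6]
opening: 0.6
grip_force: 0.0
```

Emit:
{"fn": "arm_command", "kwargs": {
  "targets": [
    [0,0,0,0,0.2],
    [0,0,0,0,0.2],
    [0,0,0,0,0.2],
    [0,0,0,0,0.2],
    [0,0,0,0,0.2]
  ]
}}

```text
t: 27.0
eef_pos: [474.6, -54.7, 15.2]
tcp_rot: [-3.141, -0.001, -0.525]
ft_force: [0.9, -0.3, 7.6]
opening: 0.307
grip_force: 30.0
```

Emit:
{"fn": "arm_command", "kwargs": {
  "targets": [
    [0,0,1,0,0.4],
    [0,0,1,0,0.4],
    [0,0,1,-8,0.4],
    [0,0,1,-16,0.4],
    [0,0,1,-24,0.4]
  ]
}}

```text
t: 27.5
eef_pos: [474.2, -54.6, 13.5]
tcp_rot: [-3.141, 0.0, -0.1]
ft_force: [0.9, 1.7, -0.2]
opening: 0.4
grip_force: 0.0
```

Emit:
{"fn": "arm_command", "kwargs": {
  "targets": [
    [0,0,0,-8,0.4],
    [0,0,0,-16,0.4],
    [0,0,0,-24,0.4],
    [0,0,0,-32,0.4],
    [0,0,0,-40,0.4]
  ]
}}

```text
t: 28.0
eef_pos: [474.3, -54.6, 13.5]
tcp_rot: [-3.141, 0.0, 0.598]
ft_force: [-0.0, -0.2, -0.8]
opening: 0.401
grip_force: 0.0
```

Emit:
{"fn": "arm_command", "kwargs": {
  "targets": [
    [0,0,0,-8,0.4],
    [0,0,0,-16,0.4],
    [0,0,0,-24,0.4],
    [0,0,0,-26,0.4],
    [0,0,0,-26,0.2]
  ]
}}

```text
t: 28.5
eef_pos: [474.2, -54.6, 13.5]
tcp_rot: [-3.141, -0.0, 1.046]
ft_force: [-0.4, -0.4, -1.0]
opening: 0.357
grip_force: 0.0
```

Emit:
{"fn": "arm_command", "kwargs": {
  "targets": [
    [0,0,0,0,0.2],
    [0,0,0,0,0.2],
    [0,0,0,0,0.2]
  ]
}}

```text
t: 28.8
eef_pos: [474.2, -54.6, 13.6]
tcp_rot: [-3.141, -0.0, 1.045]
ft_force: [0.4, 0.6, -0.3]
opening: 0.309
grip_force: 30.0
```

Emit:
{"fn": "arm_command", "kwargs": {
  "targets": [
    [0,0,-20,0,0.2],
    [0,0,-60,0,0.2],
    [0,0,-105,0,0.2],
    [0,0,-110,0,0.2],
    [0,0,-110,0,0.2]
  ]
}}

```text
t: 29.3
eef_pos: [474.6, -54.7, 124.5]
tcp_rot: [3.139, -0.001, 1.046]
ft_force: [-0.6, -0.3, -0.3]
opening: 0.306
grip_force: 30.0
```

```bash
python3 -c "
from h import *
go(599,-180.8,120,60)"
```

```text
at [474.6 -54.7 124.5] 59.9 F [-0.6 -0.3 -0.3] -> tool -46.7 170.8 4.5 roll -0.1
```

Seat is expected at TCP z ≈ 23.5.

Emit:
{"fn": "arm_command", "kwargs": {
  "targets": [
    [-13,48,1,0,0.2],
    [-26,95,2,0,0.2],
    [-38,140,3,0,0.2],
    [-46.7,171,3,0,0.2],
    [-46.7,171,3,0,0.2]
  ]
}}

```text
t: 29.8
eef_pos: [600.2, -183.4, 117.6]
tcp_rot: [-3.14, 0.0, 1.044]
ft_force: [-0.1, 0.5, -0.4]
opening: 0.312
grip_force: 30.0
```

Emit:
{"fn": "arm_command", "kwargs": {
  "targets": [
    [0,0,15,0,0.2],
    [0,0,30,0,0.2],
    [0,0,30,0,0.2],
    [0,0,30,0,0.2]
  ]
}}

```text
t: 30.2
eef_pos: [598.2, -180.2, 89.5]
tcp_rot: [-3.139, 0.0, 1.046]
ft_force: [-0.6, -0.2, -0.4]
opening: 0.308
grip_force: 30.0
```

```bash
python3 -c "
from h import *
go(599,-180.8,61,60)"
```

```text
at [ 598.2 -180.2   89.5] 59.9 F [-0.6 -0.2 -0.4] -> tool -0.1 0.9 28.5 roll -0.1
```

Emit:
{"fn": "arm_command", "kwargs": {
  "targets": [
    [0,0.3,10,0,0.2],
    [0,0.3,25,0,0.2],
    [0,0.3,31,0,0.2],
    [0,0.3,31,0,0.2],
    [0,0.3,31,0,0.2]
  ]
}}

```text
t: 30.7
eef_pos: [599.1, -180.9, 59.5]
tcp_rot: [-3.141, -0.0, 1.046]
ft_force: [-0.3, 0.2, -0.8]
opening: 0.311
grip_force: 30.0
```

Run:
```python
from ov import *
c=snap('scene','scene8'); p=env.state()['eef_pos']; go(599,-180.8,23.5,60); R=(0,0,255);G=(0,255,0)
u=np.int32(pix(c,[[*p[:2],30]])[0])-(25,30)
a=ov(c,u,50,60,8,[],'a')
b=ov(c,u,50,60,8,[(p[0],p[1],15,p[2]-13.5,G),(p[0],p[1],15,p[2]+28.5,G),(599-2,-180.8-1.5,23,10,R),(599-2,-180.8-1.5,23,0,R)],'o3')
cv2.imwrite('pics/o8.png',np.hstack([a,b]))
```

```text
at [ 599.3 -181.    59.8] 59.9 F [-0.7  0.6 -0. ] -> tool -0.0 -0.3 36.3 roll -0.1
```

View pics/o8.png

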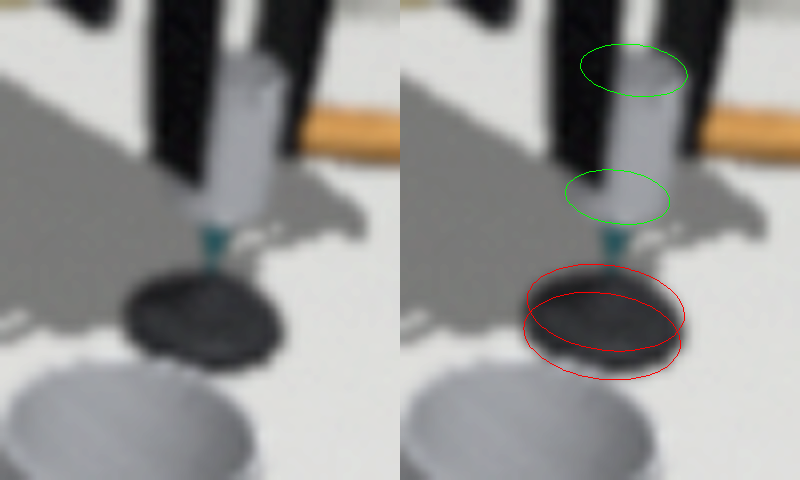

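Ring_30 hangs centred just above the wax, and the flange at (600,320) matches the prediction. I'll lower it in steps and watch the force.

Emit:
{"fn": "arm_command", "kwargs": {
  "targets": [
    [0,-0.3,5,0,0.2],
    [0,-0.3,10,0,0.2],
    [0,-0.3,15,0,0.2],
    [0,-0.3,20,0,0.2],
    [0,-0.3,20,0,0.2]
  ]
}}

```text
t: 31.25
eef_pos: [598.5, -180.6, 38.7]
tcp_rot: [-3.14, 0.0, 1.046]
ft_force: [-0.2, -0.4, 0.9]
opening: 0.313
grip_force: 30.0
```

Emit:
{"fn": "arm_command", "kwargs": {
  "targets": [
    [0,0,4,0,0.2],
    [0,0,8,0,0.2],
    [0,0,11,0,0.2],
    [0,0,14,0,0.2],
    [0,0,14,0,0.2]
  ]
}}

```text
t: 31.75
eef_pos: [598.7, -180.7, 25.1]
tcp_rot: [-3.141, -0.0, 1.046]
ft_force: [0.7, 1.1, -0.4]
opening: 0.31
grip_force: 30.0
```

Emit:
{"fn": "arm_command", "kwargs": {
  "targets": [
    [0,0,0.5,0,0.2],
    [0,0,1,0,0.2],
    [0,0,1.5,0,0.2],
    [0,0,2,0,0.2],
    [0,0,2,0,0.2]
  ]
}}

```text
t: 32.25
eef_pos: [598.9, -180.7, 23.6]
tcp_rot: [3.142, -0.0, 1.046]
ft_force: [-0.1, -0.5, -0.0]
opening: 0.31
grip_force: 30.0
```

Emit:
{"fn": "arm_command", "kwargs": {
  "targets": [
    [0,0,0.3,0,0.2],
    [0,0,0.6,0,0.2],
    [0,0,0.8,0,0.2],
    [0,0,0.8,0,0.2]
  ]
}}

```text
t: 32.65
eef_pos: [598.9, -180.7, 23.5]
tcp_rot: [3.141, -0.0, 1.046]
ft_force: [-2.3, 1.3, 8.4]
opening: 0.309
grip_force: 30.0
```

Seated at the expected height. I'll release, retreat clear and check.

Emit:
{"fn": "arm_command", "kwargs": {
  "targets": [
    [0,0,0,0,0.5],
    [0,0,0,0,0.5],
    [0,0,0,0,0.5],
    [0,0,-20,0,0.5],
    [0,0,-60,0,0.5]
  ]
}}

```text
t: 33.15
eef_pos: [597.5, -180.2, 80.8]
tcp_rot: [-3.136, 0.001, 1.046]
ft_force: [-0.6, 0.4, 0.5]
opening: 0.498
grip_force: 0.0
```

Emit:
{"fn": "arm_command", "kwargs": {
  "targets": [
    [0,0,-50,0,0.5],
    [25,0,-100,0,0.5],
    [75,0,-100,0,0.5],
    [125,0,-100,0,0.5],
    [170,0,-100,0,0.5]
  ]
}}

```text
t: 33.65
eef_pos: [684.9, -32.0, 183.5]
tcp_rot: [3.141, -0.001, 1.045]
ft_force: [0.4, -0.4, -0.6]
opening: 0.498
grip_force: 0.0
```

Run:
```python
from h import *
c=snap('scene','scene9'); cv2.imwrite('pics/s9.png',cv2.resize(c['frame'][170:310,140:460,::-1],(800,350),interpolation=cv2.INTER_CUBIC)); print(env.state()['eef_pos'])
```

```text
[687.27273126 -25.99329181 182.90848953]
```

View pics/s9.png

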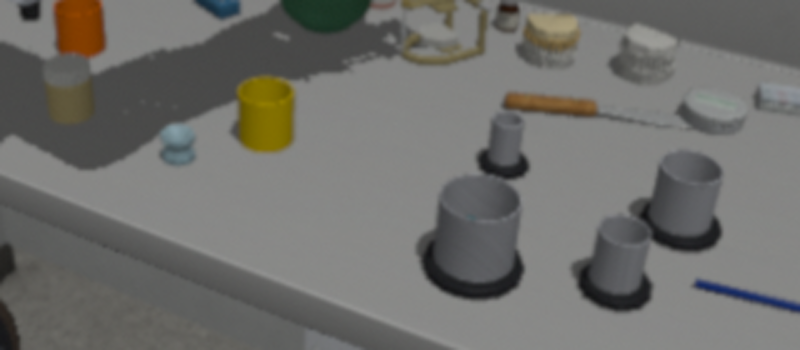

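All four rings stand upright and home at (507,140), (686,195), (621,255) and (478,230). The jar (70,90) and the dish (178,143) have not moved.

```bash
python3 -c "
from cell import env
print(env.job_done())"
```

```text
the job is handed in; nothing more can be done
None
```

All four casting rings stand upright and fully home on the formers of their own size, the powder jar and glass dish were left where they stood, and the job was handed in at about 34 s of the 109 s allowed.

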